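# Set the bench magnifier over the printed gear

## Task

The printed gear held in the clip of the inspection stand is to be checked from straight above. Swing the magnifier's arm round until the lens is centred above the gear and tilt the lens level; arm and lens stay where they are let go. Keep off the glass, and disturb neither that gear nor the file, the caliper and the two other gears lying near the stand.

Things in the scene. Friction and masses are not known exactly. Their poses are not given: they have to be found in the camera images.
- stand: inspection stand ('third hand'), fixed to the bench: dark cast base, 120 mm across and 24 mm high at the neck, with a 12 mm steel post on its axis up to z = 235 mm. Origin on the post's axis at the bench top, z up. Its -x axis is the direction in which both arms point when their joints read 0. The tall printer, solid, stands close behind it on the right as the robot sees it, and runs on to the right along the back of the bench
- magnifier_arm (a joint): swing of the upper, magnifier arm about the post, rad: 0 = arm points along the stand's -x axis, positive = turned counter-clockwise seen from above, range -0.9 to 0.9. The arm is level, 200 mm above the bench; it carries the lens in a fork, 140 mm from the post. Stiff hinge, no spring: it takes about 1.2 N at the handle and stays where it is let go
- lens_head (a joint): tilt of the lens head in the fork, rad, about a level axis through the lens centre, square to the arm: 0 = lens level with its handle pointing straight out from the post; positive = handle raised above the lens, range -1.1 to 1.1. Stiff, no spring: about 1.1 N at the handle; stays where it is let go
- lens_center (a point): centre of the lens, on the tilt axis: 140 mm from the post's axis, 200 mm above the bench. The black rim round the glass is 84 mm across and 10 mm thick; the fork half-rings it on the post's side with black thumbscrews at its ends, 120 mm apart over all
- handle_grip (a point): middle of the grip of the black round handle that sticks out of the lens rim, away from the post: on the handle's axis, 72 mm from the lens centre. The grip is 12.4 mm thick from 56 to 92 mm from the lens centre, the handle ends at 100 mm. It has the lens head's orientation: x from the handle's end to the lens centre, z along the lens's axis. Free to pinch from above, across the handle; pinched so, it can pivot between the pads as it tilts
- lens_glass: the clear glass of the lens, 76 mm across, 9 mm thick at its middle; origin at its centre, z along the lens's axis, vertical when the lens is level
- clip_bar (a joint): swing of the lower bar with the clips about the post, rad: 0 = the clip with the gear points along the stand's -x axis, positive = counter-clockwise from above. It holds by friction and is not to be moved
- gear_center (a point): grey printed spoked gear, 47 mm across, 9 mm thick (hub to 7.5 mm above its middle), held level by its edge in the front clip of the lower bar, 140 mm from the post. The point is its centre, 100 mm above the bench; so the lens passes 100 mm above it
- caliper: sliding caliper, 76 x 222 x 16 mm, lying loose on the bench; origin at the centre of its underside, long along its y axis; leave alone
- file: flat file with a wooden handle, 23 x 268 x 23 mm, lying loose on the bench; origin at the centre of its underside, long along its y axis; leave alone
- gear_b: a gear like the one in the clip, lying loose on the bench, hub up, 12 mm high; origin at the centre of its underside; not the one to be checked, leave alone
- gear_c: a gear like the one in the clip, lying loose on the bench, hub up, 12 mm high; origin at the centre of its underside; not the one to be checked, leave alone

How it is judged:
By the outcome, as a careful person would: the job done as asked, in the order asked, and still so for the second after the job is handed in, with the robot touching nothing.
It also fails if it takes over 42 s, if anything falls off the work surface, if the arm or the gripper's body presses on something with over 40 N, if the wrist force passes 120 N, or if a joint passes its speed limit or range.

## Robot

A 7-joint arm with a two-finger parallel gripper is mounted at the origin on a cart in front of the work surface, level with it; the furniture and walls round the work are solid. World frame = base frame: x ahead of the robot, y to its left, z up, the work surface at z = 0. Lengths are in m, angles in rad, forces in N, time in s.
With the tool pointing down it reaches from about 0.425 to 1.025 m from the base axis. Payload 9.4 kg.
Tool frame: the origin (TCP) lies at the very end of the fingers, on their centre line; the grasp point (between the pads) lies 19 mm behind it; z points along the fingers, y is the line along which they close (so a half turn about z gives the same grasp; the last joint's range is limited). The gripper opens to 93 mm and grips with 3 to 60 N. Pads are 15 mm wide; open, the fingers measure 128 mm over their backs; the gripper's body (75 mm by 188 mm) begins 65 mm behind the grasp point.
Start: joints at [-1.239, 0.599, -0.003, 1.599, 0.002, 0.943, -0.08], TCP at [0.288, 0.665, 0.219] pointing down, gripper open.
Joint ranges: [-2.57, 2.57], [-0.35, 1.97], [-1.29, 1.29], [0.11, 2.56], [-1.05, 4.19], [0.11, 1.86], [-2.63, 2.63]. Speed limits (rad/s): [2.22, 2.22, 3.01, 3.01, 3.14, 3.14, 3.14].

## Interface

Orientations are given as a 3x3 rotation matrix whose columns are the frame's x, y, z axes.
In Python, from plant import status, viewer, env, search_frame, cut_out, tip_of gives the robot as it stands.
- The arm moves only by the tool send_rows, never from a script. Its argument "increments" is text: rows parted by semicolons, each of 7 numbers parted by spaces: the opening, from 0 (shut) to 1 (fully open), then the shift along the world's x, y, z in m, then the turn, a rotation vector about the world's x, y, z in rad. A call has 1 to 12 rows; each row shifts and turns the commanded pose from where the row before left it; what a row does not reach is not made up. A row lasts 1/10 s, in which the tool goes at most 50 mm and 8.59 degrees, less where a joint would pass 70% of its speed; a pose out of reach is approached as far as the arm can. A call with a gripper value outside its range is refused whole. The fingers move at their own pace and stop on an object; "squeeze" is the grip in N (left out, the last holds). Time passes only in rows, so rows that do not move let the fingers close. It gives the time, the measured TCP pose, the force, the opening and the grip force at its end, in the units of the state.
- status.get_state(): the state, without advancing time (a new reading comes with each control period).
- viewer.camera(name): name is "scene" or "top"; returns a dict with "color" (400x640x3 uint8, blue, green, red), "range_z" (400x640 float32, m along the optical axis (not along the pixel's ray), 0 where there is no reading), "fx", "fy", "cx", "cy" (pixels), "eye" and "rotation" of the camera in the world. Camera axes: x right, y up, looking along -z (the intrinsics and any distortion apply to the point x, -y, -z); pixel columns grow to the right and rows downward; lengths in m; the calibration is good to about 2 mm. A picture is of the moment at which its call begins.
- env.hand_in(): hands the job in; it is judged then, once.
Trained networks look in the newest picture that a camera, given by its name, has taken for a name from the list of things; names that differ only in an ending like _2 or _b are one class to them, and where a whole thing is asked for, a point or a joint stands for the part that bears it (a point fixed in the world has none). Each returns a list of dicts, best first, with "confidence" (0 to 1); they miss things now and then, are a little off and sometimes report something else, mostly with a low value. They report only what shows in the picture. A call takes as long as a camera call.
- search_frame(thing, camera): "centre" ([x, y, z] in m, in the coordinates of the camera as it stood for that picture, good to about 4 mm: the middle of the surface that is visible of it).
- cut_out(thing, camera): "mask" (400x640 bool, what is visible of it).
- tip_of(thing, camera): "centre" ([x, y, z] in m, in the coordinates of the camera as it stood for that picture, good to about 4 mm: a listed point, or the origin of a listed thing).
The state is a dict: "t": time; "joints": joint angles; "joint_velocities": joint speeds; "joint_efforts": joint torques, N m; "tcp_pos": TCP position; "eef_rot": TCP orientation; "force": force on the tool from outside, world axes, zero at the start; "torque": the same for the moment, N m; "width": finger opening in m; "grasp_force": force on a finger pad.
Only numpy, scipy, OpenCV 4.12 (cv2) and the standard library are available. Lean on these libraries where they do the work, as an engineer would, in place of code of your own. Each camera call takes 0.05 s, during which the arm holds its last target. There are 200 camera calls.

## Working session

There is one attempt and no reset: what is moved stays moved. The work goes in short steps, Python scripts to look and compute and a tool call to move; the robot and the scene stay as the last step left them, time stands still between calls to the robot, and variables do not carry over. Pictures are saved under pics/ and viewed, at most 10 in all, crops included, and the job is handed in when it is done.

Besides the shell and the picture viewer there is one more tool, called after "Call:" as name(argument=value, ...) on one line, values as JSON. send_rows: Moves the arm, as the interface text tells. Its arguments: {"type":"object","properties":{"increments":{"type":"string"},"squeeze":{"type":"number"}},"required":["increments"]}

```bash
mkdir -p pics
cat > h.py <<'E'
import numpy as np, cv2
from plant import status, viewer, env, search_frame, cut_out, tip_of
def w(cam,p): return np.array(cam['eye'])+np.array(cam['rotation'])@np.array(p)
def cloud(cam):
    z=cam['range_z']; v,u=np.mgrid[:400,:640]
    P=np.stack([(u-cam['cx'])/cam['fx']*z,-(v-cam['cy'])/cam['fy']*z,-z],-1)
    return P@np.array(cam['rotation']).T+np.array(cam['eye'])
E
python3 - <<'E'
from h import *
for c in ['scene','top']:
    cam=viewer.camera(c); cv2.imwrite(f'pics/{c}0.png',cam['color'])
    print(c,cam['eye'],np.round(cam['rotation'],2).tolist())
    for t in ['stand','lens_center','handle_grip','gear_center','lens_glass','caliper','file','gear_b']:
        print(t,[(round(d['confidence'],2),np.round(w(cam,d['centre']),3).tolist()) for d in tip_of(t,c)[:3]])
s=status.get_state();print(s['eef_rot'],s['t'],s['width'])
E
```

```text
scene [ 0.26236949 -0.4876776   0.6300852 ] [[0.91, 0.21, -0.36], [-0.42, 0.48, -0.77], [0.01, 0.85, 0.52]]
stand [(0.69, [0.671, 0.343, 0.003])]
lens_center [(0.77, [0.583, 0.229, 0.205])]
handle_grip [(0.72, [0.546, 0.19, 0.242])]
gear_center [(0.69, [0.533, 0.335, 0.103])]
lens_glass [(0.55, [0.581, 0.235, 0.204])]
caliper [(0.61, [0.544, -0.004, 0.002])]
file [(0.79, [0.598, 0.477, 0.002])]
gear_b [(0.65, [0.522, 0.282, 0.001]), (0.57, [0.538, 0.194, 0.003]), (0.57, [0.543, -0.003, 0.002])]
top [0.53316404 0.2330491  1.13930184] [[0.01, 1.0, -0.08], [-1.0, 0.01, 0.01], [0.01, 0.08, 1.0]]
stand [(0.65, [0.666, 0.34, 0.003])]
lens_center [(0.76, [0.578, 0.23, 0.199])]
handle_grip [(0.94, [0.542, 0.184, 0.243]), (0.49, [0.596, 0.481, 0.002]), (0.32, [0.669, 0.34, -0.0])]
gear_center [(0.97, [0.528, 0.33, 0.101])]
lens_glass [(0.95, [0.579, 0.23, 0.201])]
caliper [(0.59, [0.536, -0.005, 0.0]), (0.42, [0.543, 0.182, 0.244])]
file [(0.85, [0.597, 0.479, -0.001]), (0.74, [0.668, 0.34, -0.0])]
gear_b [(0.59, [0.667, 0.341, 0.001]), (0.56, [0.535, 0.193, -0.003]), (0.56, [0.515, 0.284, 0.001])]
[[-9.17608709e-01  3.97484912e-01  3.75094271e-05]
 [ 3.97484911e-01  9.17608710e-01 -3.81871811e-05]
 [-4.95978053e-05 -2.01314587e-05 -9.99999999e-01]] 0.9 0.09303038752371362
```

```bash
ls -la . pics
```

```text
.:
total 16
drwxr-xr-x  3 agent agent 4096 Dec  3 15:03 .
drwxr-xr-x 23 root  root  4096 Dec  3 15:03 ..
-rw-r--r--  1 agent agent  374 Dec  3 15:03 h.py
drwxr-xr-x  2 agent agent 4096 Dec  3 15:03 pics

pics:
total 772
drwxr-xr-x 2 agent agent   4096 Dec  3 15:03 .
drwxr-xr-x 3 agent agent   4096 Dec  3 15:03 ..
-rw-r--r-- 1 agent agent 363130 Dec  3 15:03 scene0.png
-rw-r--r-- 1 agent agent 415305 Dec  3 15:03 top0.png
```

View pics/scene0.png

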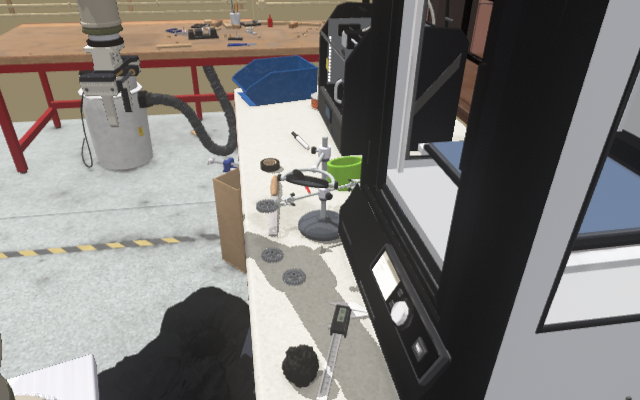

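View pics/top0.png

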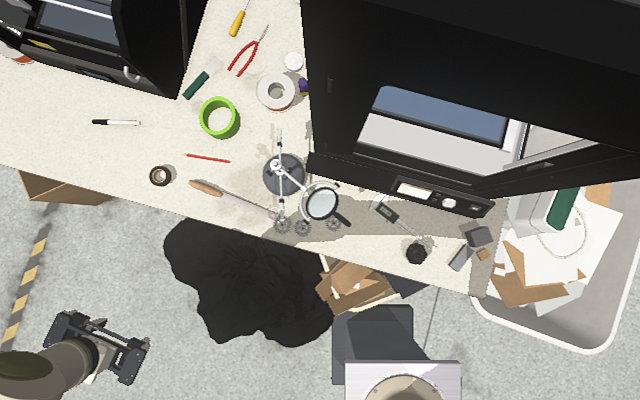

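The scene view shows the stand at about (322,225) and the lens with its raised handle at (305,180). The gear in the clip is at (265,207), with the loose gears at (272,255) and (293,277). In the top view the post is at (280,165), the lens at (322,205) and the handle at (343,220), with the printer's corner near (308,170). The networks' positions match both pictures.

Next I'll check how far the handle is from the printer.

Run:
```python
from h import *
for c in ['scene','top']:
    cam=viewer.camera(c);P=cloud(cam).reshape(-1,3);P=P[cam['range_z'].ravel()>0]
    m=(P[:,2]>.15)&(P[:,2]<.7)&(P[:,0]>.4)&(P[:,0]<.85)
    Q=P[m]
    for y in np.arange(-.1,.36,.03):
        q=Q[abs(Q[:,1]-y)<.015]
        for lo,hi in((.15,.26),(.26,.7)):
            r=q[(q[:,2]>lo)&(q[:,2]<hi)]
            if len(r)>5: print(c,round(y,2),lo,len(r),np.round(np.percentile(r[:,0],[1,50]),3))
    m=cut_out('handle_grip',c)
    for t in ['lens_head','handle_grip']:
        m=cut_out(t,c)
        if m:
            R=cloud(cam)[m[0]['mask']&(cam['range_z']>0)]
            print(c,t,m[0]['confidence'],len(R),np.round(R.min(0),3),np.round(R.max(0),3))
            R=R[(R[:,2]>.19)&(R[:,2]<.3)]; k=np.argsort(R[:,0]+R[:,1])[:40]; print(np.round(R[k[::5]],3).tolist())
    for i in range(3):
        if i: viewer.camera(c)
        print([np.round(w(cam,tip_of(t,c)[0]['centre']),4).tolist() for t in('stand','lens_center','handle_grip','gear_center')])
```

```text
scene -0.1 0.15 658 [0.589 0.619]
scene -0.07 0.15 671 [0.594 0.63 ]
scene -0.04 0.15 801 [0.615 0.645]
scene -0.01 0.15 862 [0.622 0.677]
scene 0.02 0.15 897 [0.631 0.694]
scene 0.02 0.26 90 [0.751 0.759]
scene 0.05 0.15 847 [0.641 0.711]
scene 0.05 0.26 181 [0.757 0.768]
scene 0.08 0.15 851 [0.662 0.727]
scene 0.08 0.26 247 [0.767 0.782]
scene 0.11 0.15 853 [0.67  0.744]
scene 0.11 0.26 305 [0.774 0.8  ]
scene 0.14 0.15 773 [0.679 0.749]
scene 0.14 0.26 174 [0.783 0.796]
scene 0.17 0.15 1085 [0.535 0.726]
scene 0.17 0.26 1886 [0.536 0.699]
scene 0.2 0.15 1135 [0.553 0.746]
scene 0.2 0.26 1706 [0.7   0.778]
scene 0.23 0.15 1425 [0.545 0.772]
scene 0.23 0.26 3686 [0.706 0.773]
scene 0.26 0.15 285 [0.533 0.604]
scene 0.26 0.26 151 [0.71  0.712]
scene 0.29 0.15 66 [0.563 0.601]
scene 0.32 0.15 212 [0.647 0.669]
scene 0.35 0.15 117 [0.646 0.66 ]
scene lens_head 0.59 417 [0.529 0.164 0.175] [0.616 0.276 0.265]
[[0.53, 0.167, 0.258], [0.53, 0.168, 0.261], [0.533, 0.167, 0.258], [0.534, 0.168, 0.263], [0.535, 0.168, 0.257], [0.536, 0.168, 0.264], [0.534, 0.172, 0.253], [0.54, 0.169, 0.257]]
scene handle_grip 0.65 455 [0.529 0.164 0.003] [0.774 0.522 0.266]
[[0.53, 0.167, 0.258], [0.53, 0.168, 0.261], [0.533, 0.167, 0.258], [0.534, 0.168, 0.263], [0.535, 0.168, 0.257], [0.531, 0.174, 0.255], [0.538, 0.168, 0.262], [0.54, 0.169, 0.259]]
[[0.6712, 0.341, 0.0026], [0.5863, 0.2324, 0.2058], [0.547, 0.1865, 0.2448], [0.5325, 0.3324, 0.1003]]Traceback (most recent call last):
  File "<stdin>", line 20, in <module>
IndexError: list index out of range
```

Call:
send_rows(increments="0.7 0.01 -0.02 0.04 0 0 0.11; 0.7 0.015 -0.03 0.035 0 0 0.11; 0.7 0.02 -0.04 0.02 0 0 0.11; 0.7 0.02 -0.04 0.01 0 0 0.11; 0.7 0.02 -0.04 0.005 0 0 0.11; 0.7 0.02 -0.04 0 0 0 0.11; 0.7 0.02 -0.04 0 0 0 0.11; 0.7 0.02 -0.04 0 0 0 0.11; 0.7 0.02 -0.04 0 0 0 0.11; 0.7 0.02 -0.04 0 0 0 0.11; 0.7 0.02 -0.04 0 0 0 0.11; 0.7 0.02 -0.04 0 0 0 0.1")

```text
t: 2.6
tcp_pos: [0.5138, 0.2135, 0.3289]
eef_rot: [[-0.617, -0.787, 0.001], [-0.787, 0.617, 0.0], [-0.001, -0.0, -1.0]]
force: [0.4, 0.4, 0.2]
width: 0.0645
grasp_force: 0.0
```

Call:
send_rows(increments="0.7 0.014 -0.014 -0.02 0 0 0; 0.7 0.013 -0.014 -0.02 0 0 0; 0.7 0 0 0 0 0 0")

```text
t: 2.9
tcp_pos: [0.5406, 0.1841, 0.2864]
eef_rot: [[-0.624, -0.782, -0.003], [-0.781, 0.624, -0.002], [0.004, 0.001, -1.0]]
force: [-0.4, -0.4, 0.2]
width: 0.0652
grasp_force: 0.0
```

Run:
```python
from h import *
print(np.round(status.get_state()['tcp_pos'],4))
for c in ['scene','top']:
    cam=viewer.camera(c)
    for t in('stand','lens_center','handle_grip','gear_center'):
        d=tip_of(t,c); print(c,t,[(round(x['confidence'],2),np.round(w(cam,x['centre']),4).tolist()) for x in d[:1]])
    if c=='scene': cv2.imwrite('pics/s1.png',cv2.resize(cam['color'][80:320,180:440],None,fx=2.3,fy=2.3))
```

```text
[0.5406 0.1841 0.2864]
scene stand [(0.83, [0.6711, 0.3404, 0.0049])]
scene lens_center [(0.73, [0.5883, 0.2311, 0.2035])]
scene handle_grip [(0.7, [0.5485, 0.1888, 0.24])]
scene gear_center [(0.95, [0.5326, 0.3324, 0.102])]
top stand [(0.64, [0.6661, 0.3387, -0.0007])]
top lens_center [(0.96, [0.58, 0.2284, 0.1995])]
top handle_grip []
top gear_center [(0.95, [0.5336, 0.3311, 0.0998])]
```

View pics/s1.png

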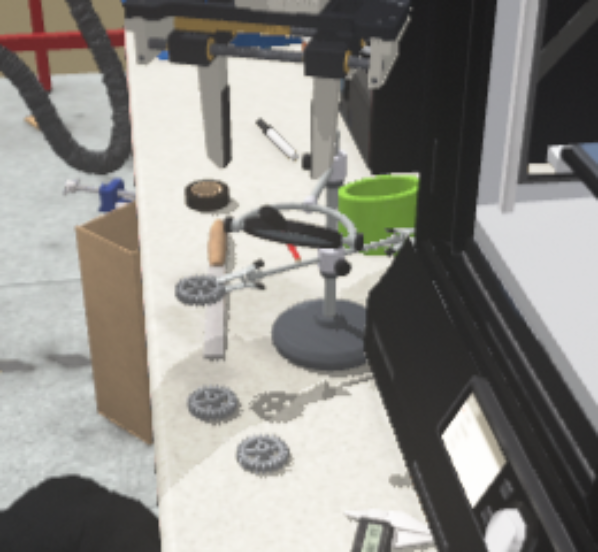

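The open fingers straddle the handle: they are at crop (215,160) and (322,170), and the handle is at (265,215). I'll go down and pinch it.

Call:
send_rows(increments="0.7 0.001 0.001 -0.025 0 0 0; 0.7 0.001 0 -0.025 0 0 0; 0.7 0 0 -0.013 0 0 0; 0.7 0 0 0 0 0 0; 0 0 0 0 0 0 0; 0 0 0 0 0 0 0; 0 0 0 0 0 0 0; 0 0 0 0 0 0 0; 0 0 0 0 0 0 0; 0 0 0 0 0 0 0; 0 0 0 0 0 0 0", squeeze=8)

```text
t: 4.5
tcp_pos: [0.5423, 0.1882, 0.2257]
eef_rot: [[-0.621, -0.784, 0.0], [-0.784, 0.621, -0.0], [-0.0, -0.0, -1.0]]
force: [0.9, -1.3, 0.3]
width: 0.0136
grasp_force: 0.7
```

Call:
send_rows(increments="0 0 0 0 0 0 0; 0 0 0 0 0 0 0; 0 0 0 0 0 0 0")

```text
t: 4.8
tcp_pos: [0.5424, 0.1881, 0.2257]
eef_rot: [[-0.621, -0.784, 0.0], [-0.784, 0.621, -0.0], [-0.0, -0.0, -1.0]]
force: [0.6, -1.7, 1.3]
width: 0.0124
grasp_force: 8.0
```

Run:
```python
from h import *
s=status.get_state();print(np.round(s['tcp_pos'],4),s['width'],s['grasp_force'])
for c in ['scene','top']:
    cam=viewer.camera(c)
    for t in('lens_center','handle_grip'):
        d=tip_of(t,c); print(c,t,[(round(x['confidence'],2),np.round(w(cam,x['centre']),4).tolist()) for x in d[:1]])
P=np.array([.6685,.3405]);G=np.array([.5315,.332]);T=np.array(s['tcp_pos'])[:2]
r=np.linalg.norm(T-P);a0=np.arctan2(*(T-P)[::-1]);a1=np.arctan2(*(G-P)[::-1])
a0%=2*np.pi;a1%=2*np.pi;print(r,a0,a1,a1-a0,np.linalg.norm(G-P))
n=20;A=np.linspace(a0,a1,n+1);X=P+r*np.c_[np.cos(A),np.sin(A)]
print(np.round(np.diff(X,axis=0),4).tolist(),X[-1])
```

```text
[0.5424 0.1881 0.2257] 0.01236731386370811 7.997552342712879
scene lens_center [(0.98, [0.5849, 0.2314, 0.2044])]
scene handle_grip [(0.82, [0.5458, 0.19, 0.2421])]
top lens_center [(0.82, [0.5779, 0.2336, 0.2016])]
top handle_grip []
0.1977990097920175 4.021077379037249 3.2035570214448 -0.8175203575924486 0.13726343285813597
[[-0.0061, 0.0053], [-0.0059, 0.0055], [-0.0057, 0.0058], [-0.0054, 0.006], [-0.0052, 0.0062], [-0.0049, 0.0064], [-0.0047, 0.0066], [-0.0044, 0.0068], [-0.0041, 0.007], [-0.0038, 0.0071], [-0.0035, 0.0073], [-0.0032, 0.0074], [-0.0029, 0.0075], [-0.0026, 0.0077], [-0.0023, 0.0078], [-0.002, 0.0078], [-0.0016, 0.0079], [-0.0013, 0.008], [-0.001, 0.008], [-0.0007, 0.0081]] [0.4710806  0.32825135]
```

Call:
send_rows(increments="0 -0.006 0.0053 0 0 0 -0.041; 0 -0.006 0.0055 0 0 0 -0.041; 0 -0.0057 0.0058 0 0 0 -0.041; 0 -0.0054 0.006 0 0 0 -0.041; 0 -0.0052 0.0062 0 0 0 -0.041; 0 -0.0049 0.0064 0 0 0 -0.041; 0 -0.0047 0.0066 0 0 0 -0.041; 0 -0.0044 0.0068 0 0 0 -0.041; 0 -0.0041 0.007 0 0 0 -0.041; 0 -0.0038 0.0071 0 0 0 -0.041; 0 -0.0035 0.0073 0 0 0 -0.041; 0 -0.0032 0.0074 0 0 0 -0.041")

```text
t: 6.3
tcp_pos: [0.486, 0.2662, 0.2257]
eef_rot: [[-0.918, -0.396, 0.002], [-0.396, 0.918, 0.001], [-0.002, 0.0, -1.0]]
force: [5.5, 0.5, -1.9]
width: 0.012
grasp_force: 8.0
```

Call:
send_rows(increments="0 -0.0029 0.0075 0 0 0 -0.041; 0 -0.0026 0.0077 0 0 0 -0.041; 0 -0.0023 0.0078 0 0 0 -0.041; 0 -0.002 0.0078 0 0 0 -0.041; 0 -0.0016 0.0079 0 0 0 -0.041; 0 -0.0013 0.008 0 0 0 -0.041; 0 -0.001 0.008 0 0 0 -0.041; 0 -0.0007 0.0081 0 0 0 -0.041; 0 0 0 0 0 0 0; 0 0 0 0 0 0 0")

```text
t: 7.3
tcp_pos: [0.4722, 0.3292, 0.2255]
eef_rot: [[-0.997, -0.081, 0.002], [-0.081, 0.997, 0.001], [-0.002, 0.001, -1.0]]
force: [6.9, 0.4, -3.8]
width: 0.0125
grasp_force: 8.0
```

```bash
cat > m.py <<'E'
from h import *
import sys
s=status.get_state();print(np.round(s['tcp_pos'],4),np.round(s['force'],1),s['width'],s['grasp_force'])
for c in ['scene','top']:
    cam=viewer.camera(c)
    for t in('stand','lens_center','lens_glass','handle_grip','gear_center'):
        d=tip_of(t,c); print(c,t,[(round(x['confidence'],2),np.round(w(cam,x['centre']),4).tolist()) for x in d[:1]])
    x0,y0=(180,80) if c=='scene' else (200,120)
    cv2.imwrite(f'pics/{c}_{sys.argv[1]}.png',cv2.resize(cam['color'][y0:y0+200,x0:x0+220],None,fx=3,fy=3))
E
python3 m.py a
```

```text
[0.4722 0.3292 0.2255] [ 6.9  0.4 -3.8] 0.012452453075562303 8.011680646775119
scene stand [(0.89, [0.6709, 0.3403, 0.0025])]
scene lens_center [(0.9, [0.5346, 0.334, 0.2081])]
scene lens_glass [(0.61, [0.5344, 0.3374, 0.2053])]
scene handle_grip [(0.89, [0.4789, 0.3294, 0.2439])]
scene gear_center [(0.84, [0.5319, 0.3338, 0.1019])]
top stand [(0.7, [0.6651, 0.3384, -0.0014])]
top lens_center [(0.77, [0.5304, 0.3336, 0.1997])]
top lens_glass [(0.62, [0.5301, 0.332, 0.1999])]
top handle_grip [(0.6, [0.6682, 0.3397, 0.0002])]
top gear_center []
```

Call:
send_rows(increments="0 -0.0028 -0.0001 -0.0039 0 0 0; 0 -0.0025 -0.0001 -0.0041 0 0 0; 0 -0.0022 -0.0001 -0.0042 0 0 0; 0 -0.002 -0.0001 -0.0043 0 0 0; 0 -0.0017 -0.0001 -0.0045 0 0 0; 0 -0.0014 -0.0001 -0.0046 0 0 0; 0 -0.0011 -0.0001 -0.0046 0 0 0; 0 -0.0008 0 -0.0047 0 0 0; 0 -0.0004 0 -0.0048 0 0 0; 0 -0.0002 0 -0.0048 0 0 0; 0 0 0 0 0 0 0; 0 0 0 0 0 0 0")

```text
t: 9.1
tcp_pos: [0.4553, 0.3275, 0.1807]
eef_rot: [[-0.997, -0.081, -0.001], [-0.081, 0.997, -0.001], [0.001, -0.001, -1.0]]
force: [1.6, 1.1, -1.5]
width: 0.012
grasp_force: 8.0
```

```bash
cat >> m.py <<'E'
m=cut_out('lens_head','scene'); cam=viewer.camera('scene')
m=cut_out('lens_head','scene')
if m:
    R=cloud(cam)[m[0]['mask']&(cam['range_z']>0)]; R=R[(abs(R[:,2]-.2)<.06)&(abs(R[:,0]-.53)<.046)&(abs(R[:,1]-.333)<.046)]
    A=np.c_[R[:,0]-.53,R[:,1]-.333,np.ones(len(R))]; print('plane',len(R),np.linalg.lstsq(A,R[:,2],rcond=None)[0])
E
python3 m.py b
```

```text
[0.4553 0.3275 0.1807] [ 1.6  1.1 -1.5] 0.012016020655295936 7.996031194925308
scene stand [(0.73, [0.5319, 0.3307, 0.1044])]
scene lens_center [(0.65, [0.5343, 0.3297, 0.2064])]
scene lens_glass [(0.8, [0.5323, 0.3349, 0.2035])]
scene handle_grip [(0.68, [0.4624, 0.3297, 0.1978])]
scene gear_center []
top stand [(0.86, [0.6699, 0.3425, 0.0003])]
top lens_center [(0.78, [0.5291, 0.332, 0.1998])]
top lens_glass [(0.9, [0.5285, 0.3325, 0.2021])]
top handle_grip []
top gear_center []
plane 702 [0.02042201 0.01529666 0.20460774]
```

View pics/scene_b.png

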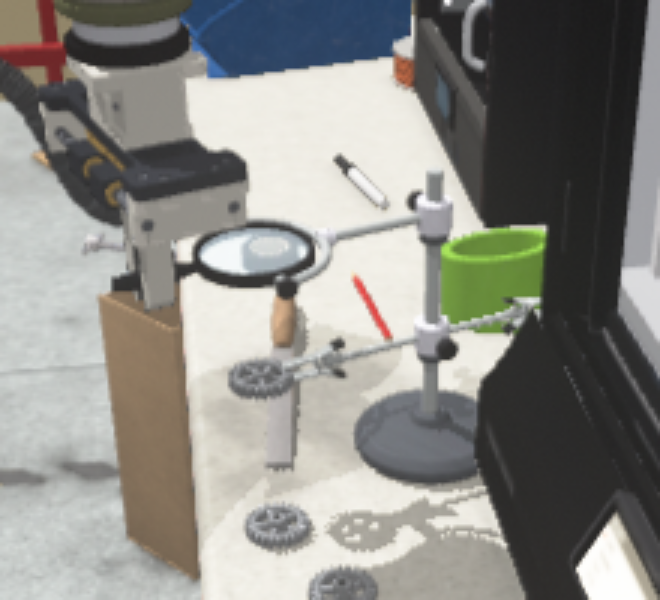

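The lens now looks level at crop (253,250), directly above the gear at (258,378). I'll let go and back off straight up.

Call:
send_rows(increments="0.6 0 0 0 0 0 0; 0.6 0 0 0 0 0 0; 0.6 0 0 0 0 0 0; 0.6 0 0 0 0 0 0; 0.6 0 0 0 0 0 0; 0.6 0 0 0 0 0 0; 0.6 0 0 0.015 0 0 0; 0.6 0 0 0.03 0 0 0; 0.6 0 0 0.04 0 0 0; 0.6 -0.02 0.03 0.03 0 0 0; 0.6 0 0.045 0.01 0 0 0; 0.6 0 0.048 0 0 0 0")

```text
t: 11.05
tcp_pos: [0.4364, 0.4521, 0.3092]
eef_rot: [[-0.997, -0.08, 0.003], [-0.08, 0.997, 0.003], [-0.003, 0.003, -1.0]]
force: [0.3, -0.0, 0.2]
width: 0.0558
grasp_force: 0.0
```

Call:
send_rows(increments="0.6 0 0.048 0 0 0 0; 0.6 0 0.048 0 0 0 0; 0.6 -0.02 0.045 0 0 0 0; 0.6 -0.02 0.045 0 0 0 0; 0.6 0 0 0 0 0 0")

```text
t: 11.55
tcp_pos: [0.3891, 0.6435, 0.3044]
eef_rot: [[-0.996, -0.09, -0.004], [-0.09, 0.996, 0.002], [0.004, 0.002, -1.0]]
force: [-0.2, 0.8, -0.9]
width: 0.0562
grasp_force: 0.0
```

```bash
python3 m.py c
python3 - <<'E'
from h import *
# lens rim vs gear, averaged over both cameras
for c in('scene','top'):
    L=[];G=[]
    for i in range(5):
        cam=viewer.camera(c)
        for t,l in(('lens_center',L),('lens_glass',L),('gear_center',G)):
            d=tip_of(t,c)
            if d and d[0]['confidence']>.5:l.append(w(cam,d[0]['centre']))
    for l in(L,G): print(c,len(l),np.round(np.median(l,0),4) if l else'')
E
```

```text
[0.3891 0.6435 0.3044] [-0.2  0.8 -0.9] 0.05615986805990777 0.0
scene stand [(0.57, [0.6709, 0.3414, -0.0001])]
scene lens_center [(0.98, [0.5336, 0.3348, 0.2074])]
scene lens_glass [(0.71, [0.531, 0.3344, 0.2037])]
scene handle_grip [(0.62, [0.4611, 0.3314, 0.1989])]
scene gear_center [(0.85, [0.5326, 0.3323, 0.103])]
top stand [(0.68, [0.6678, 0.3397, 0.0041])]
top lens_center [(0.96, [0.5274, 0.3309, 0.2009])]
top lens_glass [(0.72, [0.5301, 0.333, 0.2006])]
top handle_grip [(0.83, [0.457, 0.3275, 0.2012])]
top gear_center []
plane 741 [0.01995318 0.01770985 0.20461066]
scene 10 [0.5335 0.3338 0.2052]
scene 5 [0.5315 0.3329 0.103 ]
top 10 [0.5296 0.331  0.2001]
top 0
```

View pics/top_c.png

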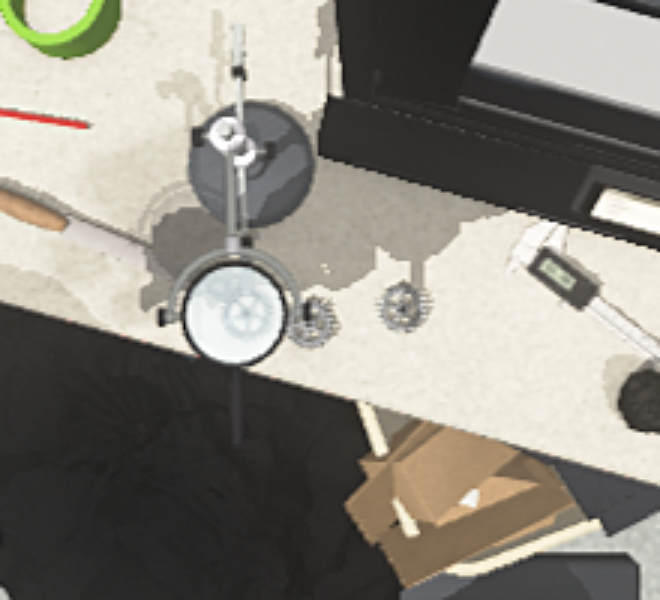

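View pics/scene_c.png

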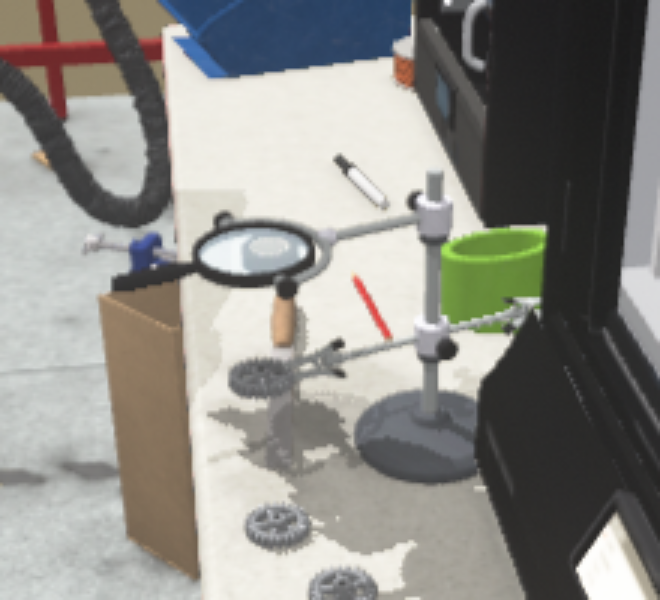

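In the top view the lens is at crop (235,315) with the gear's hub seen through it at (245,312). That offset is what parallax gives for a gear 100 mm below. The scene view shows the lens level, and the other things have not moved.

```bash
python3 -c "
from plant import env; print(env.hand_in())"
```

```text
the job is handed in; nothing more can be done
None
```

The job is handed in: the lens is centred over the clipped gear to within about 2 mm and level to within about 0.03 rad by camera measurement. The gripper touched only the handle and is clear of everything, and the final pictures show nothing else disturbed.

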